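# Hold the cooler's stirrer on its shaft flat for the set screw

### The arm

A 6-joint arm with a two-finger parallel gripper is mounted at the origin on the work surface. World frame = base frame: x ahead of the robot, y to its left, z up, the work surface at z = 0. Lengths are in m, angles in rad, forces in N, time in s.
With the tool pointing down it reaches from about 0.35 to 0.925 m from the base axis. Payload 6.4 kg.
Tool frame: the origin (TCP) lies midway between the tips of the shut fingers; the grasp point (between the pads) lies 19 mm behind it (hold_point_z is the distance from the TCP to the grasp point, in m); z points along the fingers, y is the line along which they close (so a half turn about z gives the same grasp; the last joint's range is limited). The gripper opens to 85 mm and grips with 20 to 120 N. Pads are 22 mm wide; open, the fingers measure 114 mm over their backs; the gripper's body (76 mm by 85 mm) begins 54 mm behind the grasp point. The pads swing forward as they close: fully open they stand 13 mm farther back than shut.
Start: joints at [1.073, 0.245, 1.558, -0, 1.339, -0.174], TCP at [0.207, 0.616, 0.231] pointing down, gripper open.
Joint ranges: [-3.13, 3.13], [-1.02, 2.26], [0.13, 2.54], [-0.95, 4.09], [0.21, 2.88], [-2.74, 2.74]. Speed limits (rad/s): [2.57, 2.57, 3.14, 3.14, 3.14, 3.14].

### API

Orientations are given as a unit quaternion [x, y, z, w].
In Python, from workcell import read_state, get_image, camera_model, job_done, hold_point_z gives the robot as it stands. The module is installed in compiled form; this text tells all that it offers.
- The arm moves only by the tool drive_tool, never from a script. Its argument "moves" is a list of rows, each a list of 5 numbers: the closure, from 0 (fully open) to 1 (shut), then the shift along the tool's x, y, z in cm, then the turn about the tool's z in rad. A call has 1 to 12 rows; each row is the pose to reach, as a shift and turn from the pose commanded when the call began, along the tool's axes at that moment; what a row does not reach only later rows make up. A row lasts 1/8 s, in which the tool goes at most 62.5 mm and 10.7 degrees, less where a joint would pass 70% of its speed; a pose out of reach is approached as far as the arm can. A call with a gripper value outside its range is refused whole. The fingers move at their own pace and stop on an object; "squeeze" is the grip in N (left out, the last holds). Time passes only in rows, so rows that repeat a pose let the fingers close. It gives the time, the measured TCP pose, the force, the opening and the grip force at its end, in the units of the state.
- read_state(): the state, without advancing time (a new reading comes with each control period).
- get_image(name): name is "scene" or "top" or "wrist"; returns the picture (480x640x3 uint8, blue, green, red); there is no depth.
- camera_model(name): a dict with "fx", "fy", "cx", "cy" (pixels), "rvec" (rotation vector, rad) and "tvec" (3), from world to camera coordinates, as OpenCV has them; the wrist camera has in their place "T_tool_cam" (4x4, takes a point from camera to tool coordinates, whose origin is the TCP and whose axes are the flange's). Camera axes: x right, y down, z forward; pixel columns grow to the right and rows downward; lengths in m; the calibration is good to about 2 mm. A picture is of the moment at which its call begins: read the wrist's pose just before it. camera_model takes no time and is no camera call.
- job_done(): hands the job in; it is judged then, once.
The state is a dict: "t": time; "joint_positions": joint angles; "joint_vel": joint speeds; "joint_efforts": joint torques, N m; "eef_pos": TCP position; "ee_rot": TCP orientation; "wrist_force": force on the tool from outside, world axes, zero at the start; "torque": the same for the moment, N m; "width": finger opening in m; "finger_force": force on a finger pad.
Only numpy, scipy, OpenCV 4.12 (cv2) and the standard library are available. Lean on these libraries where they do the work, as an engineer would, in place of code of your own. Each camera call takes 0.05 s, during which the arm holds its last target. There are 200 camera calls.

### The job

The bean cooler's stirrer is to go back on its shaft. First pinch the bare shaft across its set-screw flat and turn it until the flat faces squarely out of the tray's open spout; then pick up the stirrer by its hub, lower it over the shaft with its set screw on that side, and draw it back so that the screw's nose bears on the flat, the blades about 5 mm clear of the tray floor. Finish while still holding it there, pressed on the flat, so that I can tighten the screw through the spout, and do not disturb the bowls and other things on the table.

Things in the scene. Friction and masses are not known exactly. Their poses are not given: they have to be found in the camera images.
- tray_floor (a point): Sample cooler: grey round housing with a steel tray on top, fixed; its place and yaw vary. Point: centre of the tray's flat floor, 75 mm above the table; z up, x points from the shaft out through the open spout. Tray inner radius 132 mm, wall and rim bead 49 mm above the floor; the spout is a 70 mm wide gap in the wall with a chute 60 mm long sloping down outwards.
- shaft_top (a point): Top centre of the bare upright shaft in the tray's middle: dark steel, 16 mm thick, top 62 mm above the tray floor, 2 mm chamfer. From 20 mm above the floor up it has one bright milled flat, 5 mm from the axis: 13 mm across flat and back, 16 mm across the round. z up, x the flat's outward normal (white paint line on top from axis to flat); turns with the shaft.
- shaft_flat: The milled flat itself, on the shaft: 12 mm wide, 40 mm high; origin at the middle of its face, 22 mm below the shaft's top; x points outward from the flat.
- shaft (a joint): Angle of the shaft in rad: 0 when the flat faces straight out of the spout, positive anticlockwise seen from above. It turns without end, stays where it is left, and takes about 0.08 N m of friction to turn. At the start it is 0.45 to 1.35.
- hub_mid (a point): Stirrer hub's centre: aluminium, 40 mm high, 36 mm thick, upright on the table, this point 20 mm up. Grip it from above on two flats on its +y and -y sides, 37 mm apart, 24 mm wide, 6 mm from the underside to the top. Bore 18.5 mm. Arms along +x and -x, 107 mm long, 14 mm high; white blades 18 mm high from 42 mm out, level with the underside. x to the set screw, z up. 0.2 to 0.35 kg.
- screw: Set screw, fixed radially in the hub's +x side, 28 mm above its underside: black 9 mm head standing 8 mm out, red paint dot on the hub's top over it. The 4 mm thick nose stands into the bore and ends 6 mm from the hub's axis, so the hub passes down the shaft only with the screw over the flat; centred there the nose is 1 mm off the flat. Origin at the nose's end, x outward.
- bowl_a: White cupping bowl, 104 mm across, 65 mm high; bystander, origin under its centre.
- bowl_b: Second such bowl, bystander.
- screw_dish: Small steel dish for screws, empty, 60 mm across, 20 mm high; bystander, origin under its centre.
- spoon_glass: Glass with cupping spoons, 72 mm across, 160 mm high over the spoons; bystander, origin under its centre.
- cup_stack: Stack of dark paper cups, 73 mm across, 140 mm high; bystander, origin under its centre.
- clean_brush: Hand brush lying on the table, 160 mm long; bystander.
- hex_key: L-shaped hex key lying on the table, 90 mm by 30 mm; bystander.

How it is judged:
On the way:
1. the fingers pinch the shaft on its flat, and it is turned so that the flat faces out of the spout within 0.17 rad (10 degrees) (value of joint shaft between -0.17 and 0.17 rad and contact force between the fingers and shaft_flat above 2 N), for 0.2 s.
At the end, for the whole second after the job is handed in: Stirrer on the shaft, at rest, held by the fingers (over 4 N): hub within 4 mm of the shaft axis, upright within 0.1 rad, blades 1.5 to 10 mm off the tray floor, screw over the flat within 0.2 rad and pressed on it (over 1 N), flat facing the spout within 0.22 rad (value of joint shaft between -0.22 and 0.22 rad and horizontal distance between hub_mid and shaft_top below 0.004 m and angle between the x axis of hub_mid and the x axis of shaft_top, either way round below 0.2 rad and angle between hub_mid's own z axis and vertical below 0.1 rad and x of screw in the frame of shaft_top between 0.003 and 0.008 m and z of hub_mid in the frame of tray_floor between 0.0215 and 0.03 m and contact force between screw and shaft_flat above 1 N and contact force between the fingers and stirrer above 4 N and linear speed of stirrer below 0.02 m/s); the arm keeps its last pose, push and grip.
It fails at once if a bowl, the screw dish, the spoon glass, the cups, the brush or the hex key is moved by more than 30 mm (distance of any of bowl_a, bowl_b, screw_dish, spoon_glass, cup_stack, clean_brush, hex_key from where it was at the start of the episode above 0.03 m).
It also fails if it takes over 56 s, if anything falls off the work surface, if the arm or the gripper's body presses on something with over 40 N, if the wrist force passes 120 N, or if a joint passes its speed limit or range.

## Working session

There is one attempt and no reset: what is moved stays moved. The work goes in short steps, Python scripts to look and compute and a tool call to move; the robot and the scene stay as the last step left them, time stands still between calls to the robot, and variables do not carry over. Pictures are saved under pics/ and viewed, at most 10 in all, crops included, and the job is handed in when it is done.

Besides the shell and the picture viewer there is one more tool, called as name(argument=value, ...) on one line, values as JSON. drive_tool: Moves the arm, as the interface text tells. Its arguments: {"type":"object","properties":{"moves":{"type":"array"},"squeeze":{"type":"number"}},"required":["moves"]}

```bash
mkdir -p pics
cat > h.py <<'E'
import numpy as np, cv2
from scipy.spatial.transform import Rotation as R
from workcell import *
def ray(name,uv,st=None,m=None):
    m=m or camera_model(name); d=np.array([(uv[0]-m['cx'])/m['fx'],(uv[1]-m['cy'])/m['fy'],1.])
    if 'rvec' in m:
        Rm=cv2.Rodrigues(np.array(m['rvec'],float))[0]; t=np.array(m['tvec'],float).ravel()
        return -Rm.T@t, Rm.T@d
    T=np.array(m['T_tool_cam']); Rt=R.from_quat(st['ee_rot']).as_matrix(); p=np.array(st['eef_pos'])
    return p+Rt@T[:3,3], Rt@T[:3,:3]@d
def atz(o,d,z): return o+d*(z-o[2])/d[2]
def tri(*rs):
    A=0;b=0
    for o,d in rs:
        d=d/np.linalg.norm(d);P=np.eye(3)-np.outer(d,d);A=A+P;b=b+P@o
    x=np.linalg.solve(A,b)
    return x,[np.linalg.norm(np.cross(x-o,d/np.linalg.norm(d))) for o,d in rs]
E
python3 - <<'E'
from h import *
s=read_state();print(s)
for n in ['top','scene','wrist']:
    cv2.imwrite(f'pics/{n}0.png',get_image(n)); print(n,camera_model(n))
print(hold_point_z)
E
```

```text
{'t': 0.0, 'joint_positions': array([ 1.07288801e+00,  2.45818620e-01,  1.55904369e+00,  7.94562038e-06,
        1.33869308e+00, -1.74122904e-01]), 'joint_vel': array([7.58977037e-04, 4.14648271e-04, 1.32021233e-03, 6.46560033e-04,
       3.84708899e-05, 5.93167363e-04]), 'joint_efforts': array([-1.96188113e-03, -4.29502487e+01, -3.26128042e+01, -1.44765072e-04,
        5.27877593e-03,  1.94998006e-05]), 'eef_pos': array([0.20653329, 0.61571514, 0.23016146]), 'ee_rot': array([ 1.61187278e-01,  9.86923350e-01, -9.25211389e-04, -3.27233873e-04]), 'wrist_force': array([-0.64664779,  1.53973483, -0.15355626]), 'torque': array([ 0.04287313, -0.02554912, -0.0162597 ]), 'finger_force': 0.0, 'width': 0.08546082453206295}
top {'fx': 449.90685432436965, 'fy': 449.90685432436965, 'cx': 323.032158083031, 'cy': 237.05897657260198, 'rvec': array([ 2.13719415, -2.13918781,  0.21128664]), 'tvec': array([-0.0213571 ,  0.61017924,  1.07279238])}
scene {'fx': 464.1892872036934, 'fy': 464.1892872036934, 'cx': 326.57069857000477, 'cy': 239.02953050275258, 'rvec': array([ 1.18977479,  2.41662023, -0.86588803]), 'tvec': array([ 0.35433747, -0.28797684,  1.63628674])}
wrist {'fx': 371.3160641413505, 'fy': 371.3160641413505, 'cx': 315.3334454258344, 'cy': 238.9343392891666, 'T_tool_cam': array([[-1.82297689e-03, -9.61376740e-01, -2.75229796e-01,
         7.01878061e-02],
       [ 9.99998207e-01, -1.61166714e-03, -9.93912450e-04,
         6.91845105e-05],
       [ 5.11945494e-04, -2.75231114e-01,  9.61377955e-01,
        -1.42127232e-01],
       [ 0.00000000e+00,  0.00000000e+00,  0.00000000e+00,
         1.00000000e+00]])}
0.0187
```

View pics/top0.png

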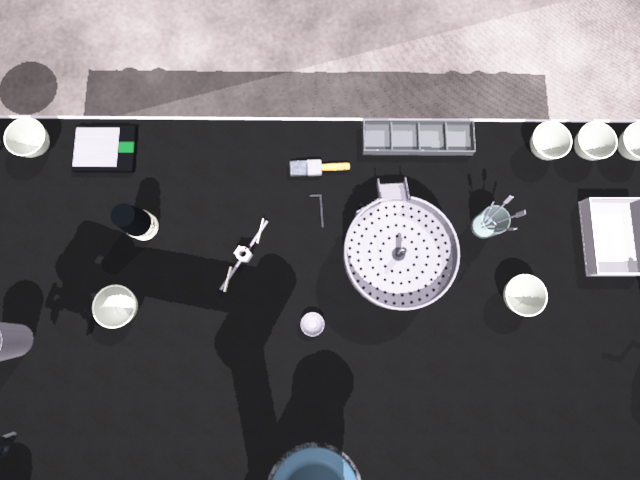

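View pics/scene0.png

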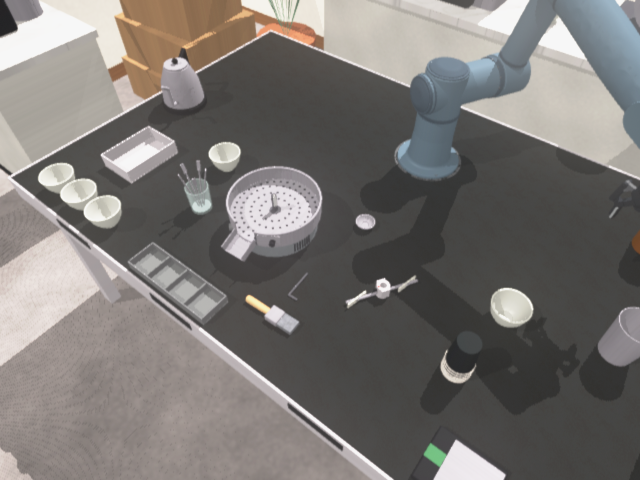

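Run:
```python
from h import *
t=cv2.imread('pics/top0.png');s=cv2.imread('pics/scene0.png')
def c(i,x,y,w=66,h=50): return cv2.resize(i[y:y+h,x:x+w],(396,300),interpolation=cv2.INTER_CUBIC)
cv2.imwrite('pics/c1.png',np.vstack([np.hstack([c(t,212,216,80,60) if 0 else c(t,212,229),c(t,365,215)]),np.hstack([c(s,350,265),c(s,242,175)])]))
```

```text
(no output)
```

View pics/c1.png

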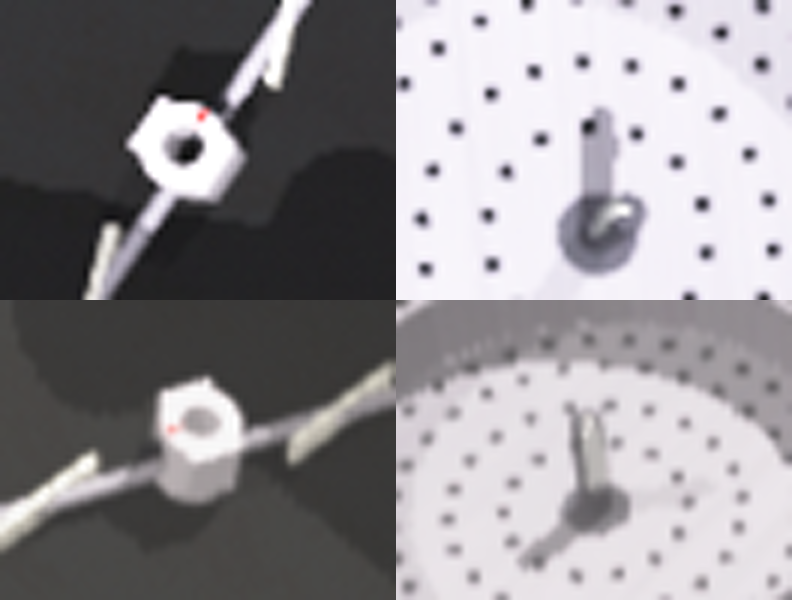

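Run:
```python
from h import *
T=lambda *p: ray('top',p); S=lambda *p: ray('scene',p)
print('shaft',tri(T(403.5,250.3),S(274.3,193.7)))
print('hub',tri(T(242.5,253.5),S(383.8,285.3)))
print('dot',tri(T(245.7,248.2),S(378.7,286.5)))
print('shaftbase',atz(*T(398.7,254.2),.076))
for n,f,pts in (('T',T,[(378,181),(408,178),(384,203),(411,196)]),('S',S,[(221,250),(238,260),(232,230),(252,237)])):
  for p in pts: print(n,p,[atz(*f(*p),z).round(3) for z in(.06,.075)])
arms=[(265,221),(224,288)]
for p in arms: print('arm',atz(*T(*p),.012).round(3))
for n,p,z in (('key',(312,196),0),('keyb',(323,227),0),('dish',(312,324),.01),('glass',(490,221),.08),('cups',(125,217),.13),('brush',(290,167),.01),('brushb',(350,166),.01)): print(n,atz(*T(*p),z).round(3))
```

```text
shaft (array([ 0.56405693, -0.20576291,  0.13533238]), [np.float64(0.0011264515959079186), np.float64(0.0011264515959079743)])
hub (array([0.57128618, 0.18227586, 0.03190645]), [np.float64(0.0008927219670152685), np.float64(0.0008927219670152914)])
dot (array([0.58446598, 0.1742262 , 0.03432564]), [np.float64(0.0009139470206011745), np.float64(0.0009139470206011919)])
shaftbase [ 0.56382136 -0.20661786  0.076     ]
T (378, 181) [array([ 0.755, -0.163,  0.06 ]), array([ 0.75 , -0.16 ,  0.075])]
T (408, 178) [array([ 0.763, -0.24 ,  0.06 ]), array([ 0.758, -0.237,  0.075])]
T (384, 203) [array([ 0.697, -0.177,  0.06 ]), array([ 0.693, -0.174,  0.075])]
T (411, 196) [array([ 0.715, -0.246,  0.06 ]), array([ 0.711, -0.243,  0.075])]
S (221, 250) [array([ 0.766, -0.229,  0.06 ]), array([ 0.773, -0.219,  0.075])]
S (238, 260) [array([ 0.762, -0.168,  0.06 ]), array([ 0.769, -0.158,  0.075])]
S (232, 230) [array([ 0.695, -0.257,  0.06 ]), array([ 0.703, -0.246,  0.075])]
S (252, 237) [array([ 0.679, -0.194,  0.06 ]), array([ 0.687, -0.184,  0.075])]
arm [0.66  0.129 0.012]
arm [0.486 0.229 0.012]
key [0.731 0.006 0.   ]
keyb [ 0.647 -0.023  0.   ]
dish [0.396 0.006 0.01 ]
glass [ 0.646 -0.436  0.08 ]
cups [0.644 0.441 0.13 ]
brush [0.808 0.065 0.01 ]
brushb [ 0.812 -0.096  0.01 ]
```

View pics/wrist0.png

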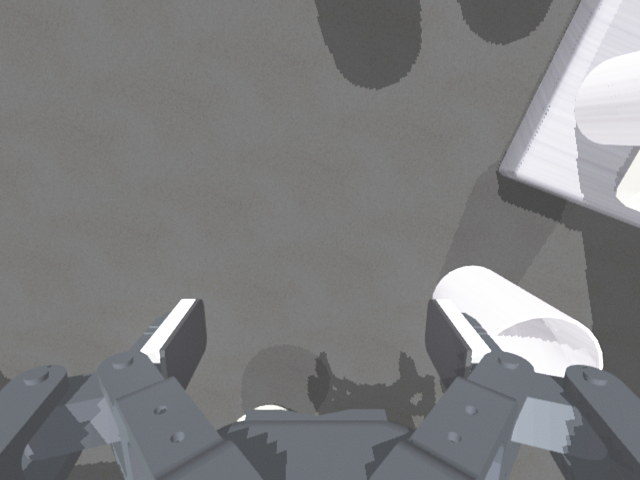

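drive_tool(moves=[[0,-60,-66.6,-2,0.35],[0,-60,-66.6,-2,0.35],[0,-60,-66.6,-2,0.35],[0,-60,-66.6,-2,0.35],[0,-60,-66.6,-2,0.35],[0,-60,-66.6,-2,0.35],[0,-60,-66.6,-2,0.35],[0,-60,-66.6,-2,0.35],[0,-60,-66.6,-2,0.35],[0,-60,-66.6,-2,0.35],[0,-60,-66.6,-2,0.35],[0,-60,-66.6,-2,0.35]], squeeze=30)

```text
t: 1.65
eef_pos: [0.5057, -0.0737, 0.248]
ee_rot: [0.331, 0.944, 0.0, 0.0]
wrist_force: [0.9, 0.9, 0.2]
width: 0.0855
finger_force: 0.0
```

```bash
cat >> h.py <<'E'
def go(p,yaw,s=None):
    "tool-frame shift cm and turn from measured pose to world p, tool-y angle yaw"
    s=s or read_state(); M=R.from_quat(s['ee_rot']).as_matrix(); y=np.arctan2(M[1,1],M[0,1])
    print('pos',np.round(s['eef_pos'],4),'yaw',round(y,3),'tilt',np.round(M[:,2],3),'j6',round(s['joint_positions'][5],2),'t',round(s['t'],2))
    print('shift cm',np.round(100*M.T@(np.array(p)-s['eef_pos']),2),'turn',round((y-yaw+np.pi)%(2*np.pi)-np.pi,3))
E
python3 -c "
from h import *
go([.564,-.206,.25],.9)"
```

```text
pos [ 0.5057 -0.0737  0.248 ] yaw 0.896 tilt [ 0.  0. -1.] j6 -1.26 t 1.65
shift cm [-12.81  -6.7   -0.2 ] turn -0.004
```

drive_tool(moves=[[0,-12.8,-6.7,0,0],[0,-12.8,-6.7,0,0],[0,-12.8,-6.7,0,0],[0,-12.8,-6.7,0,0]])

```text
t: 2.15
eef_pos: [0.5634, -0.2042, 0.2474]
ee_rot: [0.331, 0.944, 0.0, -0.001]
wrist_force: [0.6, -0.1, -0.8]
width: 0.0855
finger_force: 0.0
```

Run:
```python
from h import *
import pickle
s=read_state();im=get_image('wrist');cv2.imwrite('pics/w1.png',im);pickle.dump(s,open('s1.pkl','wb'))
go([.564,-.206,.25],.9,s)
```

```text
pos [ 0.5634 -0.2042  0.2474] yaw 0.896 tilt [-0.001  0.001 -1.   ] j6 -1.43 t 2.15
shift cm [-0.16 -0.1  -0.26] turn -0.004
```

View pics/w1.png

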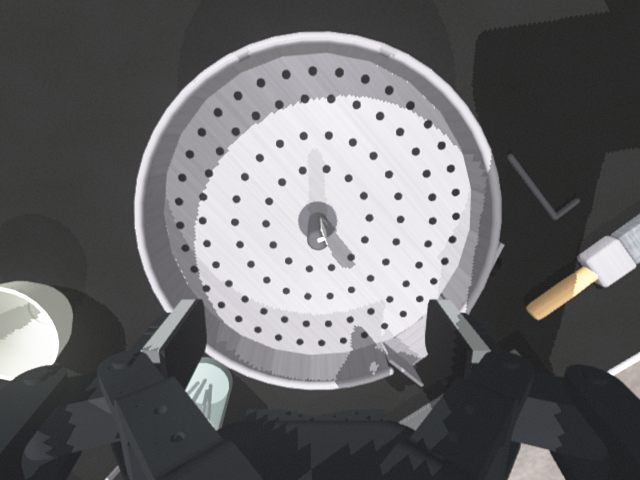

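Run:
```python
from h import *
w=cv2.imread('pics/w1.png');t=cv2.imread('pics/top0.png');s=cv2.imread('pics/scene0.png')
def c(i,x,y,w=66,h=50): return cv2.resize(i[y:y+h,x:x+w],(396,300),interpolation=cv2.INTER_CUBIC)
cv2.imwrite('pics/c2.png',np.vstack([np.hstack([c(w,285,205),c(t,355,170)]),np.hstack([c(s,212,215),c(w,320,300,132,100)])]))
```

```text
(no output)
```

View pics/c2.png

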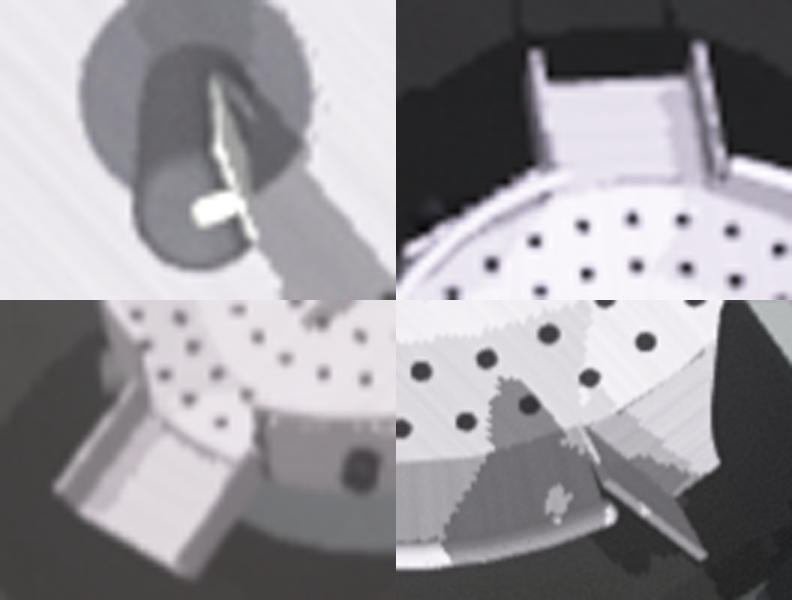

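Run:
```python
from h import *
import pickle
s=pickle.load(open('s1.pkl','rb'))
W=lambda *p: ray('wrist',p,s); T=lambda *p: ray('top',p); S=lambda *p: ray('scene',p)
A,ra=tri(T(405.7,177.5),S(221.2,246.3));B,rb=tri(T(377.8,178.3),S(243.3,261.3));print(A,B,ra,rb)
C,rc=tri(W(285+194/6,205+213/6),T(403.5,250.3),S(274.3,193.7));print('shaft',C,rc, tri(W(285+194/6,205+213/6),T(403.5,250.3)))
ax=atz(*W(285+194/6,205+213/6),.137);print(ax)
m=(A+B)/2-ax;print('spout by mid',np.arctan2(m[1],m[0]),'perp',np.arctan2(*( (B-A)[:2]*[-1,1]))) 
e=B-A;print('width',np.linalg.norm(e),'normal',np.arctan2(-e[0],e[1]))
P=lambda x,y:atz(*W(285+x/6,205+y/6),.137)[:2]
d=P(240,203)-P(195,214);f=P(253,243)-P(232,175)
print('paint',np.arctan2(d[1],d[0]),'flat',np.arctan2(f[0],-f[1]),np.arctan2(-f[0],f[1]))
# floor circle holes? chute floor edge in top
for x,y in((545,82),(690,75)): print(atz(*T(355+(x-396)/6,170+y/6),.06))
```

```text
[ 0.76111253 -0.23183061  0.06968819] [ 0.75884129 -0.15801372  0.06070779] [np.float64(0.00023577807251247998), np.float64(0.0002357780725123072)] [np.float64(0.004918272475128306), np.float64(0.0049182724751284)]
shaft [ 0.56512198 -0.205188    0.13687009] [np.float64(0.0014343248325413794), np.float64(0.001417057712405086), np.float64(0.00157079341077752)] (array([ 0.56017661, -0.20052298,  0.16518215]), [np.float64(0.00019745914362502014), np.float64(0.0001974591436250479)])
[ 0.5665595  -0.20533102  0.137     ]
spout by mid 0.05376366317521348 perp 0.03075891746419804
width 0.07439583093997584 normal 0.03075891746419804
paint 1.14330718069127 flat 1.1891900139473992 -1.9524026396423941
[ 0.74772063 -0.16721965  0.06      ]
[ 0.75102907 -0.22926809  0.06      ]
```

```bash
python3 -c "
from h import *
go([.566,-.2053,.1],1.17)"
```

```text
pos [ 0.5632 -0.203   0.2475] yaw 0.897 tilt [-0.001  0.001 -1.   ] j6 -1.43 t 2.2
shift cm [-0.38 -0.   14.75] turn -0.273
```

drive_tool(moves=[[0,-0.4,0,3,-0.14],[0,-0.4,0,8,-0.27],[0,-0.4,0,13,-0.27],[0,-0.4,0,14.7,-0.27],[0,-0.4,0,14.7,-0.27],[1,-0.4,0,14.7,-0.27],[1,-0.4,0,14.7,-0.27],[1,-0.4,0,14.7,-0.27],[1,-0.4,0,14.7,-0.27],[1,-0.4,0,14.7,-0.27]], squeeze=40)

```text
t: 3.45
eef_pos: [0.567, -0.2064, 0.1017]
ee_rot: [0.2, 0.98, -0.0, 0.0]
wrist_force: [-0.8, 0.8, 3.5]
width: 0.0121
finger_force: 39.0
```

```bash
python3 -c "
from h import *
go([.566,-.2053,.1],.045)
s=read_state();print(s['width'],s['finger_force'],s['wrist_force'],s['torque'])"
```

```text
pos [ 0.567  -0.2064  0.1017] yaw 1.167 tilt [ 0.001 -0.    -1.   ] j6 -1.7 t 3.45
shift cm [0.13 0.07 0.17] turn 1.122
0.0121204422249215 39.038239278525 [-0.7740047   0.75504487  3.53345752] [0.17020163 0.15119579 0.06371292]
```

drive_tool(moves=[[1,0,0,0,0.15],[1,0,0,0,0.3],[1,0.05,0,0,0.45],[1,0.05,0,0,0.6],[1,0.1,0,0,0.75],[1,0.1,0.05,0,0.9],[1,0.15,0.1,0,1.05],[1,0.15,0.1,0,1.12],[1,0.15,0.1,0,1.12],[1,0.15,0.1,0,1.12],[1,0.15,0.1,0,1.12]])

```text
t: 4.82
eef_pos: [0.5658, -0.2055, 0.1016]
ee_rot: [0.69, 0.724, -0.0, 0.001]
wrist_force: [-3.4, -3.3, 4.9]
width: 0.0124
finger_force: 39.0
```

```bash
python3 -c "
from h import *
go([.566,-.2053,.1],.045)
s=read_state();print(s['width'],s['finger_force'],s['wrist_force'],s['torque'])
cv2.imwrite('pics/w2.png',cv2.resize(get_image('wrist')[140:440,120:520],(800,600)))"
```

```text
pos [ 0.5658 -0.2055  0.1016] yaw 0.048 tilt [ 0.    -0.001 -1.   ] j6 -0.58 t 4.83
shift cm [0.02 0.02 0.16] turn 0.003
0.012392336458405264 39.012732057035464 [-3.37947755 -3.3360821   4.92896668] [-0.43256801  0.46039913 -0.02697749]
```

View pics/w2.png

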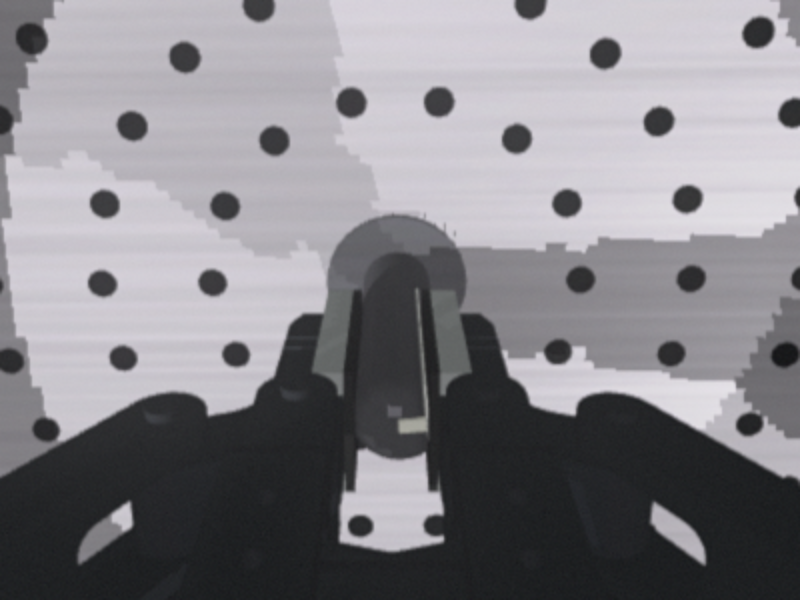

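drive_tool(moves=[[0,0,0,0,0],[0,0,0,0,0],[0,0,0,0,0],[0,0,0,-6,0],[0,0,0,-12,0],[0,6,0.5,-12,-0.15],[0,12,1,-12,-0.3],[0,18,1.5,-12,-0.45],[0,24,2,-12,-0.6],[0,30,2.3,-11,-0.75],[0,36,2.3,-9,-0.9],[0,38.6,2.3,-8,-1.0]])

```text
t: 6.38
eef_pos: [0.5692, 0.1849, 0.1796]
ee_rot: [0.256, 0.967, -0.0, -0.001]
wrist_force: [0.5, -0.3, 0.7]
width: 0.0855
finger_force: 0.0
```

drive_tool(moves=[[0,0,0,0,0],[0,0,0,0,0]])

```text
t: 6.62
eef_pos: [0.5708, 0.1814, 0.1813]
ee_rot: [0.259, 0.966, -0.0, 0.0]
wrist_force: [0.6, 0.2, -0.4]
width: 0.0852
finger_force: 0.0
```

Run:
```python
from h import *
import pickle
s=read_state();im=get_image('wrist');cv2.imwrite('pics/w3.png',cv2.resize(im[120:345,170:470],(800,600),interpolation=cv2.INTER_CUBIC));pickle.dump(s,open('s3.pkl','wb'))
go([.571,.182,.18],1.04,s)
```

```text
pos [0.5708 0.1814 0.1813] yaw 1.046 tilt [ 0. -0. -1.] j6 -0.93 t 6.62
shift cm [0.01 0.06 0.13] turn 0.006
```

View pics/w3.png

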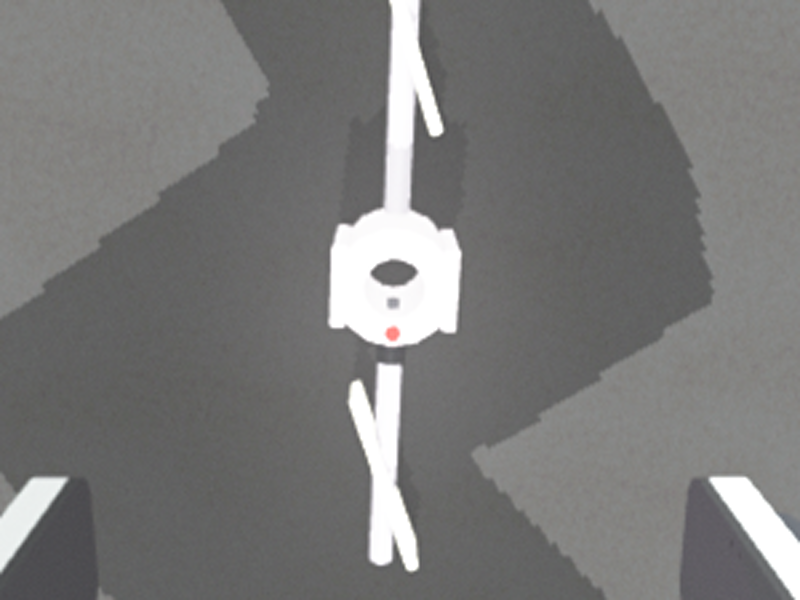

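Run:
```python
from h import *
import pickle
s=pickle.load(open('s3.pkl','rb'))
r=lambda x,y: ray('wrist',(170+x/2.6667,120+y/2.6667),s)
h=atz(*r(394,287),.04);print(h,atz(*r(392,333),.04),'tri',tri(r(394,287),ray('top',(242.5,253.5))),tri(r(394,287),ray('top',(242.5,253.5)),ray('scene',(383.8,285.3))))
a=atz(*r(381,560),.014);b=atz(*r(398,200),.014);d=a-b;print(a,b,np.arctan2(d[1],d[0]))
f=atz(*r(331,327),.04)-atz(*r(458,331),.04);print(np.linalg.norm(f),np.arctan2(-f[1],-f[0]))
psi=np.arctan2(d[1],d[0]); go([h[0],h[1],.012],psi+np.pi/2)
```

```text
[0.57317236 0.181893   0.04      ] [0.58515157 0.1742638  0.04      ] tri (array([0.57243293, 0.18114191, 0.03687623]), [np.float64(0.0014581143561185846), np.float64(0.001458114356118596)]) (array([0.57265652, 0.18202154, 0.03424561]), [np.float64(0.0019211715149774157), np.float64(0.0015228741053603374), np.float64(0.0017020379194892746)])
[0.66187744 0.12543845 0.014     ] [0.55518889 0.19393441 0.014     ] -0.5707434251076459
0.03796679916895929 1.0113315837616965
pos [0.5711 0.181  0.1816] yaw 1.045 tilt [ 0.001 -0.    -1.   ] j6 -0.93 t 6.67
shift cm [-0.12  0.17 16.96] turn 0.045
```

drive_tool(moves=[[0,-0.1,0.2,5,0.04],[0,-0.1,0.2,10,0.04],[0,-0.1,0.2,15,0.04],[0,-0.1,0.2,17.3,0.04],[0,-0.1,0.2,17.3,0.04],[1,-0.1,0.2,17.3,0.04],[1,-0.1,0.2,17.3,0.04],[1,-0.1,0.2,17.3,0.04],[1,-0.1,0.2,17.3,0.04],[1,-0.1,0.2,17.3,0.04]], squeeze=60)

```text
t: 7.92
eef_pos: [0.5737, 0.1832, 0.0097]
ee_rot: [0.278, 0.961, 0.0, 0.001]
wrist_force: [-0.4, 0.5, 7.0]
width: 0.0361
finger_force: 61.7
```

```bash
python3 -c "
from h import *
go([.567,-.2053,.22],1.616)
s=read_state();print(s['width'],s['finger_force'],s['wrist_force'],s['torque'])"
```

```text
pos [0.5737 0.1832 0.0097] yaw 1.007 tilt [ 0.003  0.    -1.   ] j6 -0.89 t 7.92
shift cm [-20.24 -33.17 -21.04] turn -0.609
0.03608153959598327 61.69125437736511 [-0.36665484  0.52809669  7.01924634] [-0.15690352  0.1355935  -0.09955966]
```

drive_tool(moves=[[1,0,0,-3,0],[1,0,0,-8,0],[1,0,0,-13,0],[1,-1,-2,-16.5,-0.05],[1,-4,-6,-16.5,-0.12],[1,-7,-11,-16.5,-0.2],[1,-10,-16,-16.5,-0.3],[1,-13,-21,-16.5,-0.4],[1,-16,-26,-16.5,-0.5],[1,-18.5,-30,-16.5,-0.56],[1,-19.8,-32.5,-16.5,-0.61],[1,-20.2,-33.1,-16.5,-0.61]])

```text
t: 9.43
eef_pos: [0.5655, -0.2058, 0.1722]
ee_rot: [-0.022, 1.0, 0.0, -0.001]
wrist_force: [0.2, 0.5, -2.9]
width: 0.0359
finger_force: 60.8
```

drive_tool(moves=[[1,0,0,0,0],[1,0,0,0,0],[1,0,0,0,0]])

```text
t: 9.8
eef_pos: [0.5664, -0.2035, 0.173]
ee_rot: [-0.024, 1.0, 0.0, -0.0]
wrist_force: [0.1, 0.1, -3.2]
width: 0.0363
finger_force: 60.8
```

Run:
```python
from h import *
import pickle
s=read_state();im=get_image('wrist');pickle.dump(s,open('s4.pkl','wb'))
sc=get_image('scene');t=get_image('top')
cv2.imwrite('pics/w4.png',np.hstack([np.vstack([cv2.resize(a,(400,300),interpolation=cv2.INTER_CUBIC) for a in (t[210:276,350:438],sc[150:225,230:330])]),cv2.resize(im[260:440,260:380],(400,600),interpolation=cv2.INTER_CUBIC)]))
go([.5673,-.205,.175],1.619,s);print(s['width'],s['wrist_force'],s['torque'])
```

```text
pos [ 0.5664 -0.2035  0.173 ] yaw 1.618 tilt [-0.  0. -1.] j6 -2.15 t 9.8
shift cm [-0.09 -0.15 -0.2 ] turn -0.001
0.036331751859889294 [ 0.08092804  0.05786886 -3.22440981] [0.03273183 0.05415954 0.00789405]
```

View pics/w4.png

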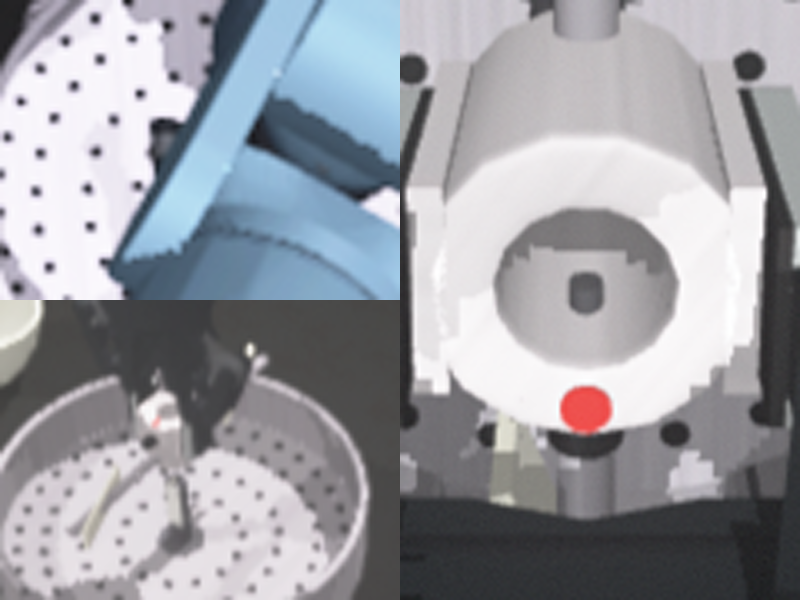

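Run:
```python
from h import *
T=np.array(camera_model('wrist')['T_tool_cam']);m=camera_model('wrist')
def tool(u,v,z):
    d=T[:3,:3]@[(u-m['cx'])/m['fx'],(v-m['cy'])/m['fy'],1];o=T[:3,3];return o+d*(z-o[2])/d[2]
print('hub',tool(315.8,346.1,-.0303)*1e3)
for v in (411,413,416): print('shaft',tool(120+394/2,140+v/2,-.0354)*1e3)
print('red',tool(260+186/3.333,260+409/3.333,-.0303)*1e3)
```

```text
hub [  0.0896381    0.15552052 -30.3       ]
shaft [  3.50549104   0.54710674 -35.4       ]
shaft [  3.13609816   0.54688928 -35.4       ]
shaft [  2.58084356   0.54656241 -35.4       ]
red [-14.53296886   0.13587899 -30.3       ]
```

drive_tool(moves=[[1,-0.09,-0.15,1,0],[1,-0.09,-0.15,2.2,0],[1,-0.09,-0.15,2.2,0],[1,-0.09,-0.15,2.2,0]])

```text
t: 10.45
eef_pos: [0.5672, -0.2061, 0.1508]
ee_rot: [-0.023, 1.0, 0.0, -0.0]
wrist_force: [0.1, 0.2, -2.2]
width: 0.0361
finger_force: 60.9
```

```bash
python3 -c "
from h import *
go([.5673,-.205,.09],1.619);s=read_state();print(s['wrist_force'],s['torque'])"
```

```text
pos [ 0.5672 -0.2061  0.1508] yaw 1.617 tilt [-0.  0. -1.] j6 -2.15 t 10.45
shift cm [-0.02  0.11  6.08] turn -0.002
[ 0.131078    0.24074295 -2.23251202] [ 0.02364794 -0.00153845 -0.02291294]
```

drive_tool(moves=[[1,0,0.08,0,0],[1,0,0.08,0.5,0],[1,0,0.08,1,0],[1,0,0.08,1.5,0],[1,0,0.08,1.8,0],[1,0,0.08,1.8,0]])

```text
t: 11.2
eef_pos: [0.567, -0.2052, 0.1326]
ee_rot: [-0.023, 1.0, 0.0, -0.0]
wrist_force: [-0.2, -0.3, -3.1]
width: 0.0363
finger_force: 60.8
```

```bash
python3 -c "
from h import *
go([.5673,-.205,.09],1.619);s=read_state();print(s['wrist_force'],s['torque'])"
```

```text
pos [ 0.567  -0.2052  0.1326] yaw 1.617 tilt [-0.001  0.    -1.   ] j6 -2.15 t 11.2
shift cm [-0.03  0.01  4.26] turn -0.002
[-0.20133615 -0.32733792 -3.07441779] [0.03570695 0.00186566 0.00832177]
```

drive_tool(moves=[[1,0,0,0.4,0],[1,0,0,0.8,0],[1,0,0,1.2,0],[1,0,0,1.5,0],[1,0,0,1.8,0],[1,0,0,1.8,0]])

```text
t: 11.95
eef_pos: [0.5671, -0.2052, 0.1147]
ee_rot: [-0.023, 1.0, 0.0, -0.0]
wrist_force: [1.2, 0.8, -3.0]
width: 0.0363
finger_force: 60.9
```

```bash
python3 -c "
from h import *
go([.5673,-.205,.09],1.619);s=read_state();print(s['wrist_force'],s['torque'])"
```

```text
pos [ 0.5671 -0.2052  0.1147] yaw 1.617 tilt [-0.  0. -1.] j6 -2.15 t 11.95
shift cm [-0.02  0.02  2.47] turn -0.002
[ 1.19642444  0.81929171 -2.99018072] [ 0.05895708 -0.02487983 -0.03043182]
```

drive_tool(moves=[[1,0,0,0.5,0],[1,0,0,1,0],[1,0,0,1.5,0],[1,0,0,2,0],[1,0,0,2.4,0],[1,0,0,2.4,0],[1,0.1,0,2.4,0],[1,0.15,0,2.4,0],[1,0.15,0,2.4,0]])

```text
t: 13.08
eef_pos: [0.5658, -0.2054, 0.0912]
ee_rot: [-0.023, 1.0, -0.0, 0.0]
wrist_force: [-0.0, -0.7, -2.5]
width: 0.036
finger_force: 60.9
```

```bash
python3 -c "
from h import *
go([.5663,-.205,.09],1.619);s=read_state();print(s['wrist_force'],s['torque'])"
```

```text
pos [ 0.5658 -0.2054  0.0912] yaw 1.617 tilt [ 0. -0. -1.] j6 -2.15 t 13.07
shift cm [-0.05  0.04  0.12] turn -0.002
[-0.01177167 -0.70476034 -2.50068227] [ 0.00999635  0.01504957 -0.03837396]
```

Free vertically, no contact yet; draw back further and lower 0.5 mm.

drive_tool(moves=[[1,0.05,0,0.05,0],[1,0.1,0,0.05,0],[1,0.1,0,0.05,0],[1,0.1,0,0.05,0]])

```text
t: 13.58
eef_pos: [0.5649, -0.2054, 0.0906]
ee_rot: [-0.023, 1.0, -0.0, 0.0]
wrist_force: [0.5, 0.8, -3.5]
width: 0.0358
finger_force: 60.8
```

```bash
python3 -c "
from h import *
go([.5663,-.205,.09],1.619);s=read_state();print(s['wrist_force'],s['torque'])"
```

```text
pos [ 0.5649 -0.2054  0.0906] yaw 1.617 tilt [ 0. -0. -1.] j6 -2.15 t 13.57
shift cm [-0.14  0.04  0.06] turn -0.002
[ 0.51234479  0.75754607 -3.48580072] [ 0.01471351 -0.1988186   0.01624097]
```

drive_tool(moves=[[1,0.05,0,0,0],[1,0.1,0,0,0],[1,0.1,0,0,0],[1,0.1,0,0,0]])

```text
t: 14.08
eef_pos: [0.5646, -0.2054, 0.0907]
ee_rot: [-0.023, 1.0, -0.0, 0.001]
wrist_force: [6.2, 0.7, -4.7]
width: 0.036
finger_force: 60.6
```

```bash
python3 -c "
from h import *
go([.5663,-.205,.09],1.619);s=read_state();print(s['wrist_force'],s['torque'])"
```

```text
pos [ 0.5646 -0.2054  0.0907] yaw 1.617 tilt [ 0.002 -0.    -1.   ] j6 -2.16 t 14.07
shift cm [-0.17  0.04  0.07] turn -0.002
[ 6.1725613   0.67104669 -4.7177186 ] [ 0.08135674 -0.90383544  0.05908377]
```

drive_tool(moves=[[1,0.04,0,0,0],[1,0.04,0,0,0],[1,0.04,0,0,0],[1,0.04,0,0,0],[1,0.04,0,0,0],[1,0.04,0,0,0]])

```text
t: 14.82
eef_pos: [0.5646, -0.2054, 0.0907]
ee_rot: [-0.023, 1.0, -0.0, 0.002]
wrist_force: [7.5, -0.1, -6.7]
width: 0.0362
finger_force: 60.5
```

Run:
```python
from h import *
go([.5663,-.205,.09],1.619);s=read_state();print(s['wrist_force'],s['torque'],s['width'])
im=get_image('wrist');sc=get_image('scene')
cv2.imwrite('pics/w5.png',np.hstack([cv2.resize(im[260:440,260:380],(400,600),interpolation=cv2.INTER_CUBIC),cv2.resize(sc[165:240,230:280],(400,600),interpolation=cv2.INTER_CUBIC)]))
```

```text
pos [ 0.5646 -0.2054  0.0907] yaw 1.617 tilt [ 0.004 -0.    -1.   ] j6 -2.16 t 14.82
shift cm [-0.17  0.04  0.07] turn -0.002
[ 7.52189281 -0.1097724  -6.67727424] [ 0.04909333 -1.1387799  -0.00775859] 0.036235384113191334
```

View pics/w5.png

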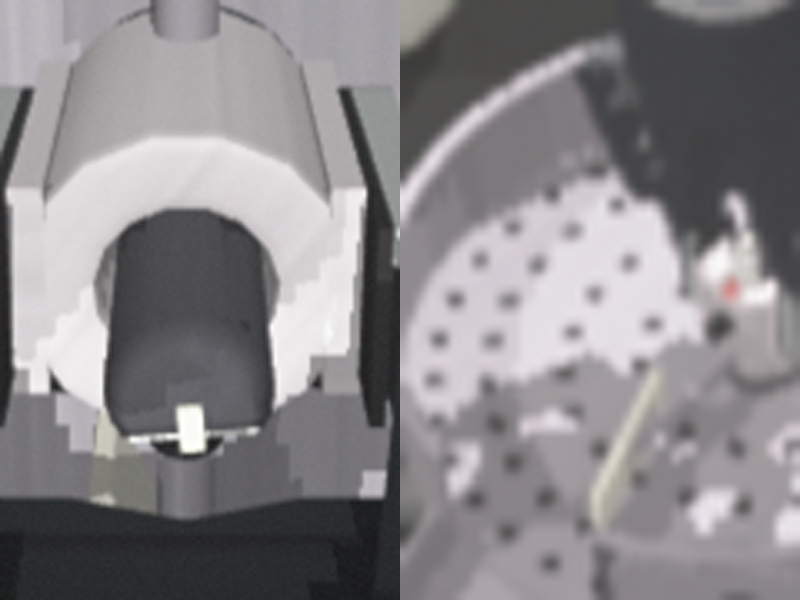

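```bash
python3 -c "
from workcell import *
print(job_done())"
```

```text
the job is handed in; nothing more can be done
None
```

The stirrer is back on its shaft: I turned the flat to the spout within my measuring error and am holding the screw's nose on it at about 7 N, blades about 6 mm off the floor. The job is handed in but gave no verdict, and I saw no contact with the other things on the table.

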